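# Ease the spirit level out of the tool box past its sliding till

### The arm

A 6-joint arm with a two-finger parallel gripper is mounted at the origin on a cart in front of the work surface, level with it; the furniture and walls round the work are solid. World frame = base frame: x ahead of the robot, y to its left, z up, the work surface at z = 0. Lengths are in m, angles in rad, forces in N, time in s.
With the tool pointing down it reaches from about 0.375 to 0.9 m from the base axis. Payload 3.1 kg.
Tool frame: the origin (TCP) lies between the finger pads; the fingertips stand 22 mm ahead of it and the grasp point (between the pads) lies 3 mm ahead of it; z points along the fingers, y is the line along which they close (so a half turn about z gives the same grasp; the last joint's range is limited). The gripper opens to 87 mm and grips with 3 to 60 N. Pads are 19 mm wide; open, the fingers measure 117 mm over their backs; the gripper's body (75 mm by 190 mm) begins 51 mm behind the grasp point.
Start: joints at [-1.417, 0.527, 1.433, -0, 1.181, -0.178], TCP at [0.204, -0.591, 0.245] pointing down, gripper open.
Joint ranges: [-3.08, 3.08], [-0.75, 2.2], [0.22, 2.44], [-1.43, 4.57], [0, 2.65], [-2.85, 2.85]. Speed limits (rad/s): [2.79, 2.79, 3.14, 3.14, 3.14, 3.14].

### API

Orientations are given as a unit quaternion [x, y, z, w].
In Python, from rig import robot gives the robot as it stands.
- The arm moves only by the tool move_arm, never from a script. Its argument "series" is text: rows parted by semicolons, each of 6 numbers parted by spaces: the shift along the tool's x, y, z in mm, then the turn, a rotation vector about the tool's x, y, z in degrees. In form: dx dy dz ax ay az; .... A call has 1 to 8 rows; each row is the pose to reach, as a shift and turn from the pose commanded when the call began, along the tool's axes at that moment; what a row does not reach only later rows make up. A row lasts 1/12 s, in which the tool goes at most 41.7 mm and 7.16 degrees, less where a joint would pass 70% of its speed; a pose out of reach is approached as far as the arm can. A call with a gripper value outside its range is refused whole. "jaw" is the opening, from 0 (shut) to 1 (fully open), set as the call begins (left out, the last holds). The fingers move at their own pace and stop on an object; "newtons" is the grip in N (left out, the last holds). Time passes only in rows, so rows that repeat a pose let the fingers close. It gives the time, the measured TCP pose, the force, the opening and the grip force at its end, in the units of the state.
- robot.get_obs(): the state, without advancing time (a new reading comes with each control period).
- robot.camera(name): name is "scene" or "top" or "wrist"; returns a dict with "img" (480x640x3 uint8, red, green, blue), "mtx" (3x3 intrinsics, pixels), "world_to_cam" (4x4, takes a point from world to camera coordinates). Camera axes: x right, y down, z forward; pixel columns grow to the right and rows downward; lengths in m; the calibration is good to about 2 mm. A picture is of the moment at which its call begins. There is no depth.
- robot.hand_in(): hands the job in; it is judged then, once.
Trained networks look in a picture, given as the dict that the camera call returned (one of the last four; its "shot" number tells which), for a name from the list of things; names that differ only in an ending like _2 or _b are one class to them, and where a whole thing is asked for, a point or a joint stands for the part that bears it (a point fixed in the world has none). Each returns a list of dicts, best first, with "p" (0 to 1); they miss things now and then, are a little off and sometimes report something else, mostly with a low value. They report only what shows in the picture. A call takes as long as a camera call.
- robot.search_frame(picture, thing): "xyz" ([x, y, z] in m, in world coordinates, good to about 4 mm: the middle of the surface that is visible of it).
- robot.tip_of(picture, thing): "xyz" ([x, y, z] in m, in world coordinates, good to about 4 mm: a listed point, or the origin of a listed thing).
The state is a dict: "time": time; "q": joint angles; "joint_velocities": joint speeds; "joint_torque": joint torques, N m; "position": TCP position; "tool_rot": TCP orientation; "ft_force": force on the tool from outside, world axes, zero at the start; "moment": the same for the moment, N m; "grip_width": finger opening in m; "grip_force": force on a finger pad.
Only numpy, scipy, OpenCV 4.12 (cv2) and the standard library are available. Lean on these libraries where they do the work, as an engineer would, in place of code of your own. Each camera call takes 0.05 s, during which the arm holds its last target. There are 200 camera calls.

### The job

The spirit level lies in the well of the open plywood tool box, under the sliding till, and is too long for the gap. Slide the till all the way to either end of the box, then take hold of the level, tilt it so that one end rises past the end board while the other slips out from under the till (without wedging it hard), and leave the till at that end and the things on the bench around the box where they are. Finish while holding the level still in the gripper: horizontal, right way up, clear above the box, at least 5 cm higher than its end boards, with nothing else touching it.

Things in the scene. Friction and masses are not known exactly. Their poses are not given: they have to be found in the camera images.
- toolbox: Open plywood tool box fixed on the bench, 174 x 359 mm. Origin: centre of its underside, on the bench top; y along its length, z up. Inside 150 mm wide (x), 335 mm long (y), boards 12 mm. Heights above the bench: well floor 12 mm, long sides 72 mm, end boards 120 mm. The till, a light wooden tray, rides on the long sides between the end boards.
- till (a joint): Slide of the till along the box's +y, 0 to 0.205 m: 0 = against the end board at -y, 0.205 = against the one at +y; the till's middle is at box y = value - 0.1025 m. It starts near the middle, stays where it is left and drags with about 3 N. With it at an end, 205 mm of the well is open beside it.
- till_grip (a point): Top middle of the till's grip board, 160 mm above the bench: 12 mm thick (box x), 74 mm long (box y); its top 26 mm stand above the tape measure and shackle fixed in the till on either side. Till: 130 mm long (y), 172 mm wide; underside of its floor 94 mm, tops of its walls 128 mm above the bench; free space below it from box x = -69 to +69 mm.
- well_left (a point): Foot of the +y end board: on the well floor, mid-width, 12 mm above the bench, 167.5 mm from the box origin. Overhead on that side two fixed roof rafters run along x at y = 0.22 to 0.36 m, sloping down: undersides 0.92 m above the bench at x = 0.3 m, 0.75 at 0.5, 0.58 at 0.7. An arm that comes from the left must stay drawn in while it swings under them.
- well_right (a point): The same at the -y end board. The bench vice, fixed and 131 mm high, stands just in front of the box (x below 0.555 m, y -0.10 to 0.06 m).
- spirit_level: Short wooden spirit level with brass ends, a plain bar 25 mm wide (its x), 246 mm long (its y), 46 mm high (its z), 0.2 to 0.4 kg, standing on its 25 mm edge on the well floor, about along the box. Origin: centre of its underside; z up.
- nail_jar: Glass jar of nails with a lid, behind the box on the left, 68 mm across, 99 mm high; origin at the centre of its underside. Bystander.
- cork_float: Round cork net float with a hole, 84 mm across, 34 mm high, lying on the bench left of the box; origin at the centre of its underside. Bystander.

How it is judged:
On the way, in this order (a step that is already met when the one before it is completed fails the run):
1. the till has been slid to one end of the box (within 15 mm of the end board) with the level still in the well ((value of joint till below 0.015 m or value of joint till above 0.19 m) and z of spirit_level in the frame of toolbox below 0.1 m), for 0.2 s.
2. the level, held tilted, comes up through the opening ((value of joint till below 0.025 m or value of joint till above 0.18 m) and angle between spirit_level's own z axis and vertical above 0.26 rad and contact force between spirit_level and the fingers above 2 N), for 0.1 s.
At the end, for the whole second after the job is handed in: Level held in the fingers (over 2 N), still (under 30 mm/s), its z axis within 0.1 rad of vertical, its underside over 160 mm above the bench (40 mm above the end boards), touching neither box nor till; till within 25 mm of one end (z of spirit_level in the frame of toolbox above 0.16 m and angle between spirit_level's own z axis and vertical below 0.1 rad and linear speed of spirit_level below 0.03 m/s and contact force between spirit_level and the fingers above 2 N and contact force between spirit_level and toolbox below 0.2 N and (value of joint till below 0.025 m or value of joint till above 0.18 m)); the arm keeps its last pose, push and grip.
It fails at once if the level, once tilted, is wedged against the box or till with more than 40 N (angle between spirit_level's own z axis and vertical above 0.1 rad and contact force between spirit_level and toolbox above 40 N).
It fails at once if a bystander (nail jar, cork float) is moved by more than 30 mm (distance of any of nail_jar, cork_float from where it was at the start of the episode above 0.03 m).
It also fails if it takes over 58 s, if anything falls off the work surface, if the arm or the gripper's body presses on something with over 40 N, if the wrist force passes 120 N, or if a joint passes its speed limit or range.

## Working session

There is one attempt and no reset: what is moved stays moved. The work goes in short steps, Python scripts to look and compute and a tool call to move; the robot and the scene stay as the last step left them, time stands still between calls to the robot, and variables do not carry over. Pictures are saved under pics/ and viewed, at most 10 in all, crops included, and the job is handed in when it is done.

Besides the shell and the picture viewer there is one more tool, called by a JSON object that holds its "name" and its "arguments". move_arm: Moves the arm, as the interface text tells. Its arguments: {"type":"object","properties":{"series":{"type":"string"},"jaw":{"type":"number"},"newtons":{"type":"number"}},"required":["series"]}

```bash
mkdir -p pics; ls; python3 - <<'E'
from rig import robot
import cv2
o=robot.get_obs();print(o['time'],o['position'],o['tool_rot'])
for n in('scene','top'):
    c=robot.camera(n);cv2.imwrite(f'pics/{n}0.png',c['img'][:,:,::-1])
    for t in ('toolbox','till_grip','well_left','well_right','spirit_level','nail_jar','cork_float'):
        print(n,t,[(r['xyz'],r['p']) for r in robot.tip_of(c,t)[:2]])
E
```

```text
pics
0.0 [ 0.20348453 -0.59023047  0.24355731] [ 9.86271569e-01  1.65127857e-01 -9.65318522e-06 -1.08775921e-03]
scene toolbox [([0.6495, 0.0509, -0.0016], 0.57)]
scene till_grip [([0.6512, 0.0551, 0.1554], 0.92)]
scene well_left [([0.5968, 0.2077, 0.0094], 0.91), ([0.7055, -0.1042, 0.0125], 0.69)]
scene well_right [([0.7079, -0.1036, 0.0106], 0.82)]
scene spirit_level [([0.6611, 0.0743, 0.0128], 0.81)]
scene nail_jar [([0.6856, 0.3647, -0.0036], 0.76)]
scene cork_float [([0.5299, 0.3839, -0.0003], 0.85), ([0.5969, 0.208, 0.012], 0.65)]
top toolbox [([0.6507, 0.0504, -0.0041], 0.73)]
top till_grip [([0.6522, 0.0514, 0.1591], 0.86)]
top well_left [([0.5987, 0.206, 0.0069], 0.67)]
top well_right [([0.7047, -0.1046, 0.0103], 0.79)]
top spirit_level [([0.6655, 0.0788, 0.0142], 0.82)]
top nail_jar [([0.686, 0.3695, -0.0008], 0.57)]
top cork_float [([0.5335, 0.3902, -0.0006], 0.82)]
```

View pics/scene0.png

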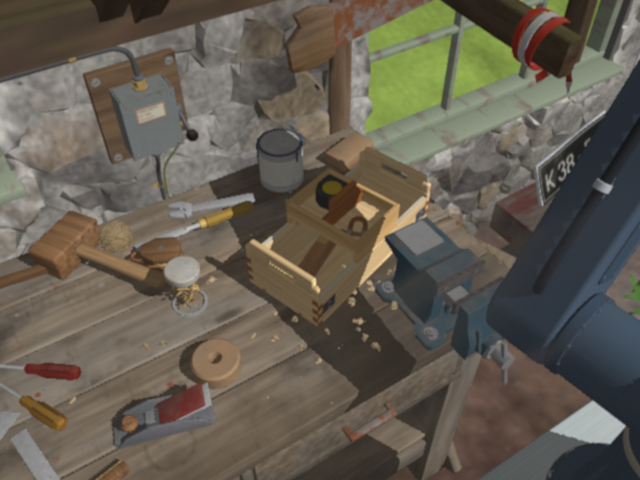

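View pics/top0.png

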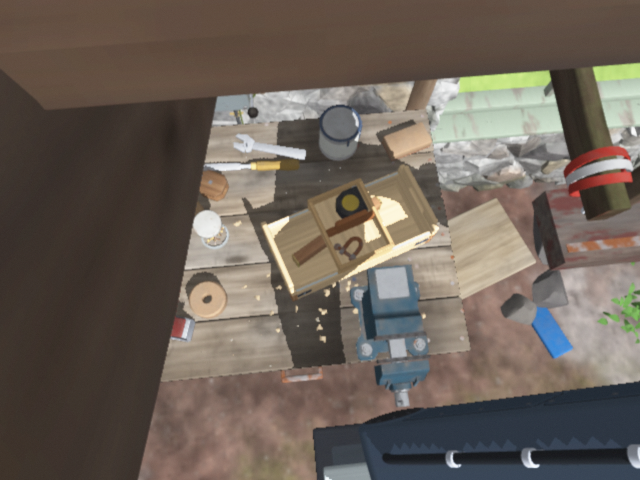

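Both pictures agree with the networks. The box is yawed about 19°, its +y end is at top-view px (280,255), and the till is mid-box with its grip at (350,225). The level sticks out of the +y side of the till at (300,260). I'll slide the till to −y, and first fly to above the grip.

```bash
cat > h.py <<'E'
import numpy as np
from scipy.spatial.transform import Rotation as R
from rig import robot
WL=np.array([.598,.2068]);WR=np.array([.7063,-.104])
d=(WL-WR)/np.linalg.norm(WL-WR); O=(WL+WR)/2
B=np.array([[d[1],d[0],0],[-d[0],d[1],0],[0,0,1.]])  # columns box x,y,z
def w(p): p=np.array(p,float); return np.r_[O,0]+B@p
def b(p): return B.T@(np.array(p)-np.r_[O,0])
def Rt(th=0): # tool: x=box y, y=box x, z down, tilt th deg about box x
    return R.from_matrix(B)*R.from_euler('x',th,degrees=True)*R.from_matrix(np.array([[0,1,0],[1,0,0],[0,0,-1.]]))
def go(p,th=0):
    """p: TCP target in box frame (m)"""
    o=robot.get_obs(); r=R.from_quat(o['tool_rot'])
    print('now box mm',(b(o['position'])*1000).round(1),'->',(r.inv().apply(w(p)-o['position'])*1000).round(1),
      (r.inv()*Rt(th)).as_rotvec(degrees=True).round(1),'F',o['ft_force'].round(1),'t',o['time'])
E
python3 - <<'E'
from h import *
print(O,np.degrees(np.arctan2(-d[0],d[1])))
for p in((.651,.051,0),(.6517,.0533,.157),(.663,.0765,.013)):print(b(p))
go((0,0.002,.24))
E
```

```text
[0.65215 0.0514 ] 19.211177385085584
[-1.21757937e-03  6.83623694e-07  0.00000000e+00]
[0.00020026 0.00194227 0.157     ]
[0.01850496 0.02013203 0.013     ]
now box mm [-634.9 -458.9  244.6] -> [ 633.3 -463.1    4.6] [  0.    0.  -90.2] F [-0.3  0.1 -0.4] t 0.8
```

{"name": "move_arm", "arguments": {"series": "633 -463 5 0 0 -90.2;633 -463 5 0 0 -90.2;633 -463 5 0 0 -90.2;633 -463 5 0 0 -90.2;633 -463 5 0 0 -90.2;633 -463 5 0 0 -90.2;633 -463 5 0 0 -90.2;633 -463 5 0 0 -90.2", "jaw": 0.6}}

```text
time: 1.47
position: [0.3947, -0.3156, 0.2427]
tool_rot: [0.785, 0.62, 0.0, 0.0]
ft_force: [0.6, -1.0, 0.3]
grip_width: 0.053
grip_force: 0.0
```

```bash
python3 -c "
from h import *
go((0,0.002,.24))"
```

```text
now box mm [-363.9 -261.8  242.7] -> [418.2 164.5   2.7] [  0.    0.  -32.6] F [ 0.6 -1.   0.3] t 1.4667
```

{"name": "move_arm", "arguments": {"series": "418 164 3 0 0 -32.6;418 164 3 0 0 -32.6;418 164 3 0 0 -32.6;418 164 3 0 0 -32.6;418 164 3 0 0 -32.6;418 164 3 0 0 -32.6;418 164 3 0 0 -32.6;418 164 3 0 0 -32.6"}}

```text
time: 2.13
position: [0.5866, -0.0425, 0.2404]
tool_rot: [0.581, 0.814, 0.0, 0.0]
ft_force: [-0.3, -1.0, -0.3]
grip_width: 0.0522
grip_force: 0.0
```

```bash
python3 -c "
from h import *
go((0,0.002,.24))"
```

```text
now box mm [-92.8 -67.1 240.4] -> [69.6 92.5  0.4] [ 0.   0.  -0.3] F [-0.3 -1.  -0.3] t 2.1333
```

{"name": "move_arm", "arguments": {"series": "69 92 0 0 0 -0.3;69 92 0 0 0 -0.3;69 92 0 0 0 -0.3;69 92 0 0 0 -0.3;69 92 0 0 0 -0.3;69 92 0 0 0 -0.3"}}

```text
time: 2.63
position: [0.6496, 0.0503, 0.2398]
tool_rot: [0.579, 0.815, -0.001, -0.0]
ft_force: [-0.5, 0.0, -0.2]
grip_width: 0.0523
grip_force: 0.0
```

```bash
python3 - <<'E'
from h import *
import cv2
go((0,0.002,.152))
c=robot.camera('wrist');cv2.imwrite('pics/w1.png',c['img'][:,:,::-1])
for t in ('toolbox','till_grip','well_left','well_right','spirit_level'):
    print(t,[((b(r['xyz'])*1000).round(1),r['p']) for r in robot.tip_of(c,t)[:2]])
E
```

```text
now box mm [-2.700e+00 -2.000e-01  2.398e+02] -> [ 2.2  2.9 87.8] [-0.1  0.   0. ] F [-0.5  0.  -0.2] t 2.6333
toolbox [(array([-2.5, -0.5,  0.4]), 0.95)]
till_grip [(array([ -2.4,   3.5, 163.3]), 0.84)]
well_left [(array([  0. , 169.2,   6.4]), 0.9)]
well_right [(array([  -8. , -169.6,    9.5]), 0.75)]
spirit_level []
```

View pics/w1.png

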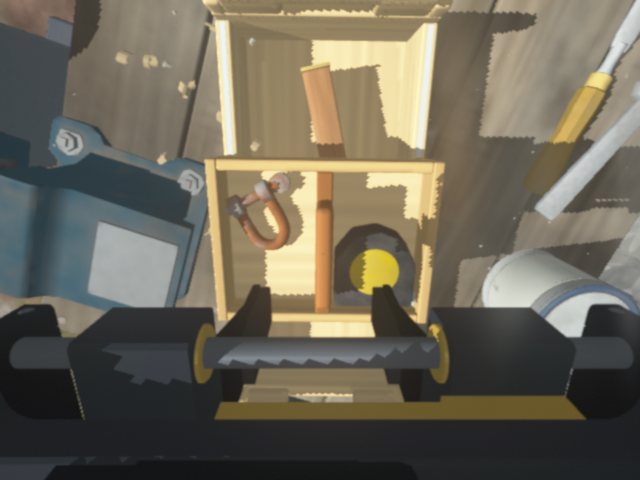

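The wrist view shows the grip board at px (325,245). The level sticks out from (335,155) to (315,65), slightly yawed. Next I'll grip the board lightly and drag the till to −y.

{"name": "move_arm", "arguments": {"series": "0 1 41 0 0 0;0 1 70 0 0 0;0 1 80 0 0 0;0 1 80 0 0 0"}}

```text
time: 3.27
position: [0.6496, 0.0504, 0.1578]
tool_rot: [0.58, 0.815, -0.001, -0.002]
ft_force: [0.2, 0.0, -0.2]
grip_width: 0.0523
grip_force: 0.0
```

{"name": "move_arm", "arguments": {"series": "0 0 0 0 0 0;0 0 0 0 0 0;0 0 0 0 0 0;0 0 0 0 0 0;0 0 0 0 0 0;0 0 0 0 0 0", "jaw": 0, "newtons": 12}}

```text
time: 3.77
position: [0.6515, 0.0509, 0.161]
tool_rot: [0.579, 0.815, 0.0, 0.001]
ft_force: [0.3, 0.4, 0.1]
grip_width: 0.0201
grip_force: 0.0
```

{"name": "move_arm", "arguments": {"series": "0 0 0 0 0 0;0 0 0 0 0 0;0 0 0 0 0 0;0 0 0 0 0 0;0 0 0 0 0 0"}}

```text
time: 4.18
position: [0.6511, 0.0509, 0.1606]
tool_rot: [0.579, 0.815, -0.0, -0.0]
ft_force: [-0.8, -0.5, 4.1]
grip_width: 0.0117
grip_force: 12.0
```

{"name": "move_arm", "arguments": {"series": "-15 0 0 0 0 0;-35 0 0 0 0 0;-55 0 0 0 0 0;-75 0 0 0 0 0;-90 0 0 0 0 0;-98 0 0 0 0 0;-102 0 0 0 0 0;-105 0 0 0 0 0"}}

```text
time: 4.85
position: [0.6838, -0.0471, 0.1605]
tool_rot: [0.58, 0.815, 0.0, -0.004]
ft_force: [-6.3, 8.4, 9.0]
grip_width: 0.0118
grip_force: 12.0
```

```bash
python3 - <<'E'
from h import *
go((0,0.06,.24))
for n in('top','scene'):
    c=robot.camera(n)
    for t in ('till_grip','spirit_level'):
        print(t,[((b(r['xyz'])*1000).round(1),r['p']) for r in robot.tip_of(c,t)[:2]])
go((0,0.06,.24))
E
```

```text
now box mm [  -2.5 -103.4  160.5] -> [163.9   2.  -78.4] [-0.2 -0.4 -0.1] F [-6.3  8.4  9. ] t 4.85
till_grip [(array([   0. , -100.6,  158.2]), 0.77)]
spirit_level []
till_grip [(array([  -4. , -100.9,  156.2]), 0.59)]
spirit_level [(array([15.5, 19.2, 14.4]), 0.94), (array([136.4, 281.6,  -1.4]), 0.7)]
now box mm [  -2.5 -103.3  160.5] -> [163.7   2.2 -78.8] [-0.2 -0.2 -0. ] F [-5.6  3.   6.5] t 5.15
```

{"name": "move_arm", "arguments": {"series": "2 0 0 0 0 0;2 0 0 0 0 0;2 0 0 0 0 0;2 0 -20 0 0 0;2 0 -60 0 0 0;30 0 -100 0 0 0;60 0 -110 0 0 0;60 0 -110 0 0 0", "jaw": 0.75}}

```text
time: 5.82
position: [0.6671, 0.013, 0.2756]
tool_rot: [0.578, 0.816, 0.003, 0.003]
ft_force: [0.3, -0.1, -0.7]
grip_width: 0.0572
grip_force: 0.0
```

```bash
python3 - <<'E'
from h import *
import cv2
go((0,0.06,.24))
c=robot.camera('wrist');cv2.imwrite('pics/w2.png',c['img'][:,:,::-1])
for t in ('toolbox','till_grip','well_left','spirit_level'):
    print(t,[((b(r['xyz'])*1000).round(1),r['p']) for r in robot.tip_of(c,t)[:2]])
np.savez('w2.npz',m=c['mtx'],T=c['world_to_cam'])
E
```

```text
now box mm [  1.4 -41.2 275.6] -> [101.2  -1.4  35.6] [0.5 0.  0.2] F [ 0.3 -0.1 -0.7] t 5.8167
toolbox [(array([-2. , -0.1,  1. ]), 0.58)]
till_grip [(array([  -2.9, -100.6,  164.1]), 0.86)]
well_left [(array([  0.2, 166.9,   9. ]), 0.83)]
spirit_level [(array([17.1, 25.5, 12.4]), 0.6)]
```

View pics/w2.png

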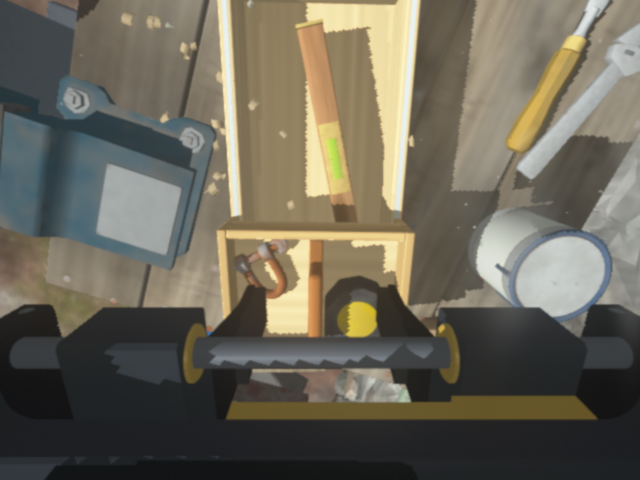

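The level's top face runs from px (297–321,23) at its +y end to (334–356,215) beside the till. It is unobstructed, with the vial at (336,160). I'll turn those pixels into box coordinates.

```bash
python3 - <<'E'
from h import *
z=np.load('w2.npz');K=np.linalg.inv(z['m']);T=np.linalg.inv(z['T'])
def pix(u,v,h):
    r=T[:3,:3]@K@[u,v,1];o=T[:3,3];return (b(o+r*(h-o[2])/r[2])*1000).round(1)
for u,v in((297,26),(321,21),(317,125),(341,121),(332,195),(354,191)):print((u,v),pix(u,v,.058))
for u,v in((221,15),(232,215),(415,15),(402,215)):print('rim',(u,v),pix(u,v,.072))
E
```

```text
(297, 26) [-18.6 136.2  58. ]
(321, 21) [  3.  140.2  58. ]
(317, 125) [-0.6 51.9 58. ]
(341, 121) [22.8 55.6 58. ]
(332, 195) [ 15.  -16.7  58. ]
(354, 191) [ 37.7 -12.5  58. ]
rim (221, 15) [-82.9 140.4  72. ]
rim (232, 215) [-86.5 -34.9  72. ]
rim (415, 15) [ 83.9 141.4  72. ]
rim (402, 215) [ 85.8 -34.6  72. ]
```

{"name": "move_arm", "arguments": {"series": "41 5 0 0 0 -7;82 10 20 0 0 -12.6;91 11 60 0 0 -12.6;91 11 100 0 0 -12.6;91 11 140 0 0 -12.6;91 11 155 0 0 -12.6;91 11 155 0 0 -12.6;91 11 155 0 0 -12.6"}}

```text
time: 6.73
position: [0.6459, 0.097, 0.113]
tool_rot: [0.487, 0.874, -0.001, -0.002]
ft_force: [1.3, 0.5, 0.7]
grip_width: 0.0653
grip_force: 0.0
```

```bash
python3 - <<'E'
from h import *
import cv2
o=robot.get_obs()
r=R.from_quat(o['tool_rot']);print((Rt(0).inv()*r).as_rotvec(degrees=True))
print(r.inv().apply(w((.0121,.0494,.045))-o['position'])*1000)
go((.0121,.0494,.045))
E
```

```text
[  0.19911114   0.09164885 -12.52683747]
[ 3.42576014  4.04566578 68.0428477 ]
now box mm [  9.1  45.1 113. ] -> [ 3.4  4.  68. ] [-0.2 -0.1 12.5] F [1.3 0.5 0.7] t 6.7333
```

{"name": "move_arm", "arguments": {"series": "3 3 30 0 0 0;3 3 50 0 0 0;3 3 60 0 0 0;3 3 66 0 0 0;3 3 66 0 0 0;3 3 66 0 0 0"}}

```text
time: 7.23
position: [0.6486, 0.1018, 0.0505]
tool_rot: [0.486, 0.874, 0.001, 0.001]
ft_force: [-0.5, 0.2, -0.0]
grip_width: 0.0657
grip_force: 0.0
```

```bash
python3 - <<'E'
from h import *
import cv2
go((.0121,.0494,.045))
c=robot.camera('wrist');cv2.imwrite('pics/w3.png',c['img'][:,:,::-1])
go((.0121,.0494,.045))
E
```

```text
now box mm [13.2 48.7 50.5] -> [ 0.9 -1.   5.5] [ 0.1  0.1 12.6] F [-0.5  0.2 -0. ] t 7.2333
now box mm [13.4 48.8 50.8] -> [ 0.9 -1.2  5.8] [ 0.2  0.1 12.6] F [ 0.  -0.2 -0.4] t 7.2833
```

View pics/w3.png

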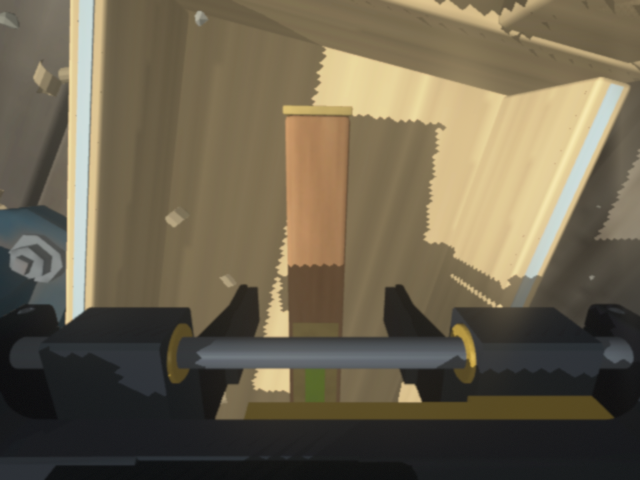

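The level lies centred between the fingers (col 318) and parallel to them, with its brass end at (318,110). I'll go down another 5 mm and close.

{"name": "move_arm", "arguments": {"series": "0 0 5 0 0 0;0 0 5 0 0 0;0 0 5 0 0 0"}}

```text
time: 7.53
position: [0.6476, 0.1021, 0.0446]
tool_rot: [0.486, 0.874, 0.0, 0.0]
ft_force: [-0.4, -0.3, -0.4]
grip_width: 0.0654
grip_force: 0.0
```

{"name": "move_arm", "arguments": {"series": "0 0 0 0 0 0;0 0 0 0 0 0;0 0 0 0 0 0;0 0 0 0 0 0;0 0 0 0 0 0;0 0 0 0 0 0;0 0 0 0 0 0;0 0 0 0 0 0", "jaw": 0, "newtons": 50}}

```text
time: 8.2
position: [0.6467, 0.1018, 0.0441]
tool_rot: [0.486, 0.874, -0.001, -0.001]
ft_force: [-0.9, -1.0, 1.2]
grip_width: 0.0245
grip_force: 49.9
```

```bash
python3 - <<'E'
from h import *
go((.003,.072,.051))
E
```

```text
now box mm [11.5 49.4 44.1] -> [23.9 -3.3 -6.8] [-0.1 -0.  12.6] F [-0.9 -1.   1.2] t 8.2
```

{"name": "move_arm", "arguments": {"series": "0 0 -6 0 0 0;0 0 -6 0 0 3;6 -1 -6 0 0 6;12 -2 -6 0 0 9;18 -3 -6 0 0 12.6;23 -3 -6 0 0 12.6;23 -3 -6 0 0 12.6;23 -3 -6 0 0 12.6"}}

```text
time: 8.87
position: [0.6327, 0.1203, 0.05]
tool_rot: [0.578, 0.816, -0.0, -0.0]
ft_force: [-0.4, 0.0, -3.3]
grip_width: 0.0248
grip_force: 49.9
```

```bash
python3 - <<'E'
from h import *
import cv2
go((.003,.072,.051))
c=robot.camera('wrist');cv2.imwrite('pics/w4.png',c['img'][:,:,::-1])
z={'m':c['mtx'],'T':c['world_to_cam']}
np.savez('w4.npz',**z)
E
```

```text
now box mm [ 4.3 71.5 50. ] -> [ 0.5 -1.3 -1. ] [-0.  -0.   0.1] F [-0.4  0.  -3.3] t 8.8667
```

View pics/w4.png

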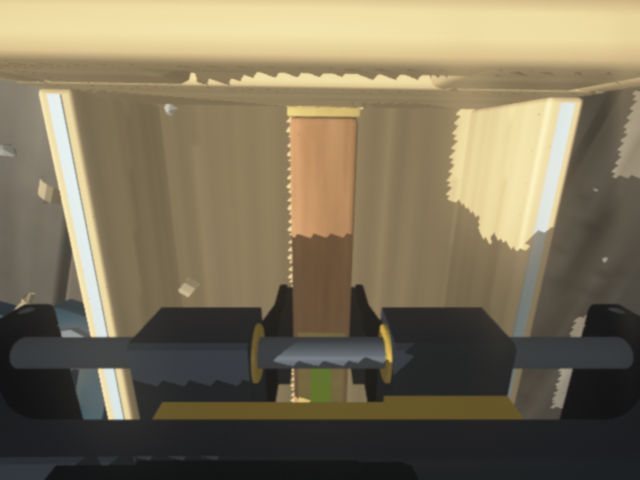

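```bash
cat >> h.py <<'E'
def tcp(th,py,pz,u=.155,h=.0325):
    t=np.radians(th);c,s=np.cos(t),np.sin(t); return np.array([py+u*c-h*s,pz+u*s+h*c])
E
python3 - <<'E'
from h import *
t0=tcp(0,162-246,18,155,32.5)
for th in(4,8,12,16,20,24,28,31):
    p=tcp(th,161-246*np.cos(np.radians(th)),21,155,32.5); print(th,(p-t0).round(1))
E
```

```text
4 [-3.  13.7]
8 [-4.6 24.3]
12 [-5.8 34.5]
16 [-6.4 44.5]
20 [-6.6 54.1]
24 [-6.4 63.2]
28 [-5.6 72. ]
31 [-4.7 78.2]
```

The level's end at (323,112) is just short of the end board, and the level is straight in the box. Next I'll tilt it.

{"name": "move_arm", "arguments": {"series": "-3 -1 -14 0 4 0;-5 -1 -24 0 8 0;-6 -1 -34 0 12 0;-6 -1 -44 0 16 0;-6 -1 -44 0 16 0;-6 -1 -44 0 16 0"}}

```text
time: 9.42
position: [0.6349, 0.1125, 0.0943]
tool_rot: [0.574, 0.807, 0.081, -0.112]
ft_force: [0.6, 0.8, -2.4]
grip_width: 0.0243
grip_force: 49.9
```

```bash
python3 - <<'E'
from h import *
import cv2
p=tcp(31,.161-.246*np.cos(np.radians(31)),.021);go((.003,*p),31)
c=robot.camera('wrist');cv2.imwrite('pics/w5.png',c['img'][:,:,::-1])
E
```

```text
now box mm [ 3.8 63.3 94.3] -> [ 12.2  -0.8 -32.3] [ 0.1 15.2 -0.1] F [ 0.6  0.8 -2.4] t 9.4167
```

View pics/w5.png

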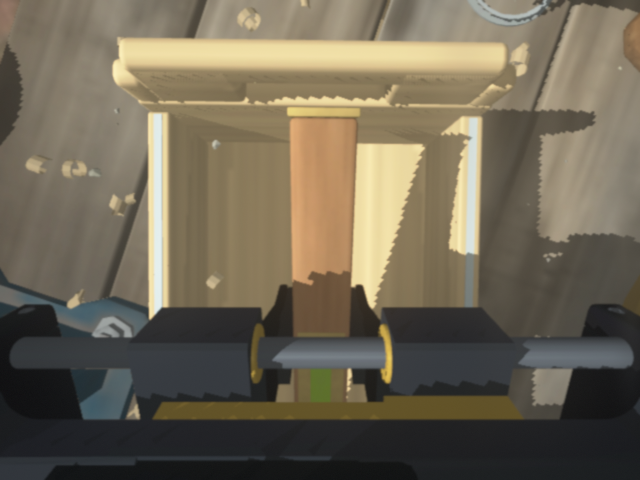

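The level hasn't slipped in the grip (its end is still at (323,112)) and there are no contact forces, so I'll carry on tilting.

{"name": "move_arm", "arguments": {"series": "3 -1 -9 0 4 0;6 -1 -17 0 8 0;9 -1 -25 0 12 0;12 -1 -32 0 15 0;12 -1 -32 0 15 0;12 -1 -32 0 15 0;12 -1 -32 0 15 0"}}

```text
time: 10.05
position: [0.6311, 0.1171, 0.1274]
tool_rot: [0.558, 0.786, 0.154, -0.218]
ft_force: [-0.8, 0.5, -3.8]
grip_width: 0.0246
grip_force: 49.9
```

```bash
python3 - <<'E'
from h import *
import cv2
c=robot.camera('wrist');cv2.imwrite('pics/w6.png',c['img'][:,:,::-1])
o=robot.get_obs();r=(Rt(0).inv()*R.from_quat(o['tool_rot'])).as_rotvec();print(np.degrees(r))
th=r[1];P=b(o['position'])[1:]-np.array([.155*np.cos(th)-.0325*np.sin(th),.155*np.sin(th)+.0325*np.cos(th)])
print('P',P,'+y low corner',P+.246*np.array([np.cos(th),np.sin(th)]),o['ft_force'])
E
```

```text
[ 0.10418373 30.94459834 -0.06516974]
P [-0.04709605  0.02002684] +y low corner [0.16388952 0.14652226] [ 0.58835776  0.83748995 -4.21434322]
```

View pics/w6.png

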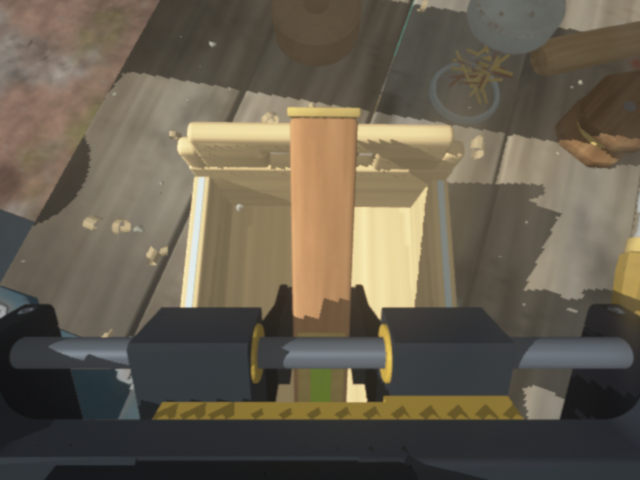

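The level's end is now over the end board and free. I'll slide it out along its own axis, then lift it.

{"name": "move_arm", "arguments": {"series": "18 0 0 0 0 0;36 0 0 0 0 0;54 0 0 0 0 0;65 0 0 0 0 0;80 0 -24 0 0 0;95 0 -50 0 0 0;110 0 -75 0 0 0;122 0 -95 0 0 0"}}

```text
time: 10.77
position: [0.6132, 0.1704, 0.2757]
tool_rot: [0.557, 0.786, 0.155, -0.217]
ft_force: [0.8, 0.6, -3.4]
grip_width: 0.0246
grip_force: 49.9
```

```bash
python3 - <<'E'
from h import *
go((.003,.09,.27),0)
E
```

```text
now box mm [  2.4 125.2 275.7] -> [-33.1   0.5 -13.2] [  0.1 -30.9   0.1] F [ 0.8  0.6 -3.4] t 10.7667
```

{"name": "move_arm", "arguments": {"series": "-6 0 -4 0 -5 0;-12 0 -8 0 -10 0;-18 0 -12 0 -15 0;-24 0 -13 0 -20 0;-30 0 -13 0 -25 0;-33 0 -13 0 -29 0;-33 0 -13 0 -31 0;-33 0 -13 0 -31 0"}}

```text
time: 11.43
position: [0.6232, 0.139, 0.2674]
tool_rot: [0.578, 0.816, 0.0, -0.001]
ft_force: [-0.3, 0.4, -2.8]
grip_width: 0.0243
grip_force: 49.9
```

{"name": "move_arm", "arguments": {"series": "0 0 0 0 0 0;0 0 0 0 0 0;0 0 0 0 0 0;0 0 0 0 0 0;0 0 0 0 0 0;0 0 0 0 0 0"}}

```text
time: 11.93
position: [0.6253, 0.1353, 0.2666]
tool_rot: [0.58, 0.815, 0.0, -0.0]
ft_force: [-0.8, 0.6, -3.0]
grip_width: 0.0247
grip_force: 49.9
```

```bash
python3 - <<'E'
from h import *
import cv2
go((.003,.09,.27),0)
c=robot.camera('scene');cv2.imwrite('pics/s7.png',c['img'][:,:,::-1])
for t in ('till_grip','spirit_level','nail_jar','cork_float'):
    print(t,[((b(r['xyz'])*1000).round(1),np.round(r['xyz'],3),r['p']) for r in robot.tip_of(c,t)[:2]])
E
```

```text
now box mm [  2.3  88.1 266.6] -> [ 1.9  0.7 -3.4] [-0.  -0.  -0.1] F [-0.8  0.6 -3. ] t 11.9333
till_grip [(array([ -0.8, -98.2, 157.1]), array([ 0.684, -0.042,  0.157]), 0.61)]
spirit_level [(array([ -1.6,  59.6, 237. ]), array([0.631, 0.107, 0.237]), 0.72), (array([ -1.1, 166. ,   9.2]), array([0.596, 0.208, 0.009]), 0.2)]
nail_jar []
cork_float [(array([ -5.7, 352.9,  -3.8]), array([ 0.531,  0.383, -0.004]), 0.6)]
```

View pics/s7.png

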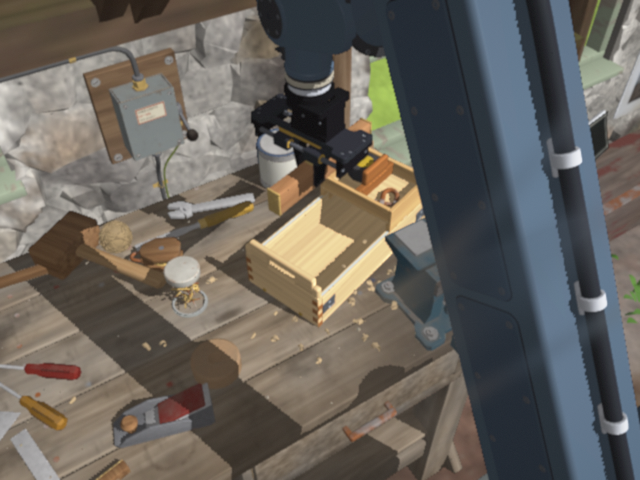

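The level is held flat, with its brass end at (275,200), about 235 mm above the bench. The till is at the −y end, and the jar (187,285) and cork float (215,362) haven't moved. I'm handing in now.

```bash
python3 -c "
from rig import robot
print(robot.hand_in())"
```

```text
the job is handed in; nothing more can be done
None
```

I slid the till to the −y end, tilted the level out past the +y end board without wedging it, and handed in with it held horizontal and still, about 235 mm above the bench; the hand-in call returned no verdict.

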